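# Put the honing steel back in the one knife-block bore deep enough for it

### The job

Take the honing steel out of the cutlery cup and put it away in the leaning knife block. The three round bores in front of the knives look alike but only the deepest takes the whole rod: find it by letting the steel down a bore until its tip stands on the bottom, guiding it down by hand and never letting it drop, and leave it there all the way in, with its guard next to the wood. Leave the cup standing and do not shift the mug, the egg timer or the spice jar.

Things in the scene. Friction and masses are not known exactly. Their poses are not given: they have to be found in the camera images.
- steel: Honing steel, 230 mm long: round rod 10 mm across and 135 mm long with tapered tip, then a guard 26 mm across, 5 mm thick, then a round black handle 24 mm across from 140 to 230 mm from the tip, topped by a 10 mm wire loop. Origin at the tip, z axis towards the handle. About 0.2 kg, balance 150 mm from the tip. Starts leaning in the cutlery cup, about 25 degrees off vertical.
- cutlery_cup: Loose black ribbed cup the steel stands in: 69 mm across, 115 mm tall, inside about 52 mm wide at the floor and 60 mm at the rim, floor 4 mm thick, 0.45 kg. Origin at the centre of its underside, z up.
- knife_block: Fixed wooden block: a slab 96 x 124 mm, 145 mm long, leaning 30 degrees to its -x side (the robot's side) on a base board. Origin: centre of the base; y along the bores. 3 bore mouths 32 mm apart, 152 mm high; 42 mm behind them 3 black knife handles, 72 to 88 mm long, parallel to the bores. Bores are 60, 95, 132 mm deep, order unknown; in the deepest the guard ends 3 mm off the wood.
- bore_left (a point): Centre of the mouth of the left (+y) bore, level with the block's sloping top. Its z axis points up out of the bore along the bore's axis, 30 degrees off vertical; its y axis runs along the row of mouths. Round bore 16 mm across with a 3 mm chamfer at the mouth. Its depth below this point is 60, 95 or 132 mm; which, differs from case to case.
- bore_mid (a point): Centre of the mouth of the middle bore, level with the block's sloping top. Its z axis points up out of the bore along the bore's axis, 30 degrees off vertical; its y axis runs along the row of mouths. Round bore 16 mm across with a 3 mm chamfer at the mouth. Its depth below this point is 60, 95 or 132 mm; which, differs from case to case.
- bore_right (a point): Centre of the mouth of the right (-y) bore, level with the block's sloping top. Its z axis points up out of the bore along the bore's axis, 30 degrees off vertical; its y axis runs along the row of mouths. Round bore 16 mm across with a 3 mm chamfer at the mouth. Its depth below this point is 60, 95 or 132 mm; which, differs from case to case.
- mug: Bystander: white mug with small dots, 84 mm across and 100 mm tall, handle to its -y side. Origin at the centre of its underside.
- egg_timer: Bystander: round kitchen timer, 61 mm across and 58 mm tall. Origin at the centre of its underside.
- spice_jar: Bystander: spice jar with black cap, 41 mm across and 105 mm tall. Origin at the centre of its underside.
Not all that is in view belongs to the job. Leave any green look-alike of the cutlery_cup alone.

How it is judged:
By the outcome, as a careful person would: the job done as asked, in the order asked, and still so for the second after the job is handed in, with the robot touching nothing.
It also fails if it takes over 58 s, if anything falls off the work surface, if the arm or the gripper's body presses on something with over 40 N, if the wrist force passes 120 N, or if a joint passes its speed limit or range.

### The arm

A 7-joint arm with a two-finger parallel gripper is mounted at the origin on a cart in front of the work surface, level with it; the furniture and walls round the work are solid. World frame = base frame: x ahead of the robot, y to its left, z up, the work surface at z = 0. Lengths are in m, angles in rad, forces in N, time in s.
With the tool pointing down it reaches from about 0.4 to 0.85 m from the base axis. Payload 10.4 kg.
Tool frame: the origin (TCP) lies at the very end of the fingers, on their centre line; the grasp point (between the pads) lies 19 mm behind it (grip_point_offset is the distance from the TCP to the grasp point, in m); z points along the fingers, y is the line along which they close (so a half turn about z gives the same grasp; the last joint's range is limited). The gripper opens to 87 mm and grips with 3 to 60 N. Pads are 19 mm wide; open, the fingers measure 117 mm over their backs; the gripper's body (75 mm by 190 mm) begins 51 mm behind the grasp point.
Start: joints at [-1.271, 0.332, -0.065, 1.46, 0.022, 1.35, -0.088], TCP at [0.198, 0.593, 0.223] pointing down, gripper open.
Joint ranges: [-2.6, 2.6], [-0.5, 2.12], [-1.47, 1.34], [0.16, 2.42], [-1.27, 4.41], [0.06, 2.06], [-2.6, 2.6]. Speed limits (rad/s): [2.22, 2.22, 2.79, 2.79, 3.14, 3.14, 3.14].

### API

Orientations are given as a unit quaternion [x, y, z, w].
In Python, from bench import * gives the robot as it stands.
- The arm moves only by the tool play_rows, never from a script. Its argument "increments" is text: rows parted by semicolons, each of 7 numbers parted by spaces: the turn, a rotation vector about the tool's x, y, z in rad, then the shift along the tool's x, y, z in m, then the opening, from 0 (shut) to 1 (fully open). A call has 1 to 8 rows; each row is the pose to reach, as a shift and turn from the pose commanded when the call began, along the tool's axes at that moment; what a row does not reach only later rows make up. A row lasts 1/10 s, in which the tool goes at most 50 mm and 8.59 degrees, less where a joint would pass 70% of its speed; a pose out of reach is approached as far as the arm can. A call with a gripper value outside its range is refused whole. The fingers move at their own pace and stop on an object; "grip_force" is the grip in N (left out, the last holds). Time passes only in rows, so rows that repeat a pose let the fingers close. It gives the time, the measured TCP pose, the force, the opening and the grip force at its end, in the units of the state.
- read_state(): the state, without advancing time (a new reading comes with each control period).
- camera(name): name is "side" or "top" or "wrist"; returns a dict with "color" (400x640x3 uint8, red, green, blue), "fx", "fy", "cx", "cy" (pixels), "camera_from_world" (4x4, takes a point from world to camera coordinates); the wrist camera has in their place "mount" (4x4, takes a point from camera to tool coordinates, whose origin is the TCP and whose axes are the flange's). Camera axes: x right, y down, z forward; pixel columns grow to the right and rows downward; lengths in m; the calibration is good to about 2 mm. The wrist camera is an equidistant fisheye: a pixel r from the principal point sees the ray r / f radians off the axis. A picture is of the moment at which its call begins: read the wrist's pose just before it. There is no depth.
- close_job(): hands the job in; it is judged then, once.
The state is a dict: "time": time; "joint_positions": joint angles; "joint_vel": joint speeds; "joint_torque": joint torques, N m; "ee_pos": TCP position; "eef_rot": TCP orientation; "ft_force": force on the tool from outside, world axes, zero at the start; "torque": the same for the moment, N m; "width": finger opening in m; "grip_force": force on a finger pad.
Only numpy, scipy, OpenCV 4.12 (cv2) and the standard library are available. Lean on these libraries where they do the work, as an engineer would, in place of code of your own. Each camera call takes 0.05 s, during which the arm holds its last target. There are 200 camera calls.

## Working session

There is one attempt and no reset: what is moved stays moved. The work goes in short steps, Python scripts to look and compute and a tool call to move; the robot and the scene stay as the last step left them, time stands still between calls to the robot, and variables do not carry over. Pictures are saved under pics/ and viewed, at most 10 in all, crops included, and the job is handed in when it is done.

Besides the shell and the picture viewer there is one more tool, called after "Call:" in YAML: its name, and indented under it one key for each argument. play_rows: Moves the arm, as the interface text tells. Its arguments: {"type":"object","properties":{"increments":{"type":"string"},"grip_force":{"type":"number"}},"required":["increments"]}

```bash
mkdir -p pics; ls
cat > h.py <<'E'
from bench import *
import numpy as np, cv2
from scipy.spatial.transform import Rotation as R
def T(s=None):
    s=s or read_state(); M=np.eye(4); M[:3,:3]=R.from_quat(s["eef_rot"]).as_matrix(); M[:3,3]=s["ee_pos"]; return M
def ray(c,u,v):
    M=np.linalg.inv(np.array(c["camera_from_world"])); d=np.array([(u-c["cx"])/c["fx"],(v-c["cy"])/c["fy"],1.]); d=M[:3,:3]@d
    return M[:3,3],d/np.linalg.norm(d)
def plane(c,u,v,z):
    o,d=ray(c,u,v); return o+d*(z-o[2])/d[2]
def tri(rs):
    A=sum(np.eye(3)-np.outer(d,d) for o,d in rs); b=sum((np.eye(3)-np.outer(d,d))@o for o,d in rs)
    p=np.linalg.solve(A,b); return p,[np.linalg.norm((np.eye(3)-np.outer(d,d))@(p-o)) for o,d in rs]
def proj(c,p):
    q=np.array(c["camera_from_world"])@np.r_[p,1]; return c["fx"]*q[0]/q[2]+c["cx"],c["fy"]*q[1]/q[2]+c["cy"]
def wray(c,M,u,v):
    d=np.array([(u-c["cx"])/c["fx"],(v-c["cy"])/c["fy"]]); th=np.linalg.norm(d); d=np.r_[d/th*np.sin(th),np.cos(th)]
    W=M@np.array(c["mount"]); return W[:3,3],W[:3,:3]@d
def save(n,im): cv2.imwrite("pics/"+n+".png",im[...,::-1])
E
python3 - <<'E'
from h import *
import pickle
s=read_state();print(s)
a=camera("side");b=camera("top");w=camera("wrist")
pickle.dump((s,a,b,w),open("c0.pkl","wb"))
for n,c in zip("stw",(a,b,w)):
    save("0"+n,c["color"]); print({k:v for k,v in c.items() if k!="color"})
E
```

```text
pics
{'time': 0.0, 'joint_positions': array([-1.27061151,  0.33283727, -0.06472292,  1.46094141,  0.02157688,
        1.34989601, -0.08848786]), 'joint_vel': array([ 0.00126793,  0.00103087,  0.0020574 ,  0.00159824,  0.00073022,
        0.00135556, -0.00041688]), 'joint_torque': array([ 5.50911329e-05, -6.23255253e+01,  2.47927249e-02, -3.89898956e+01,
       -6.13241899e-02,  3.97995289e-02,  1.40545553e-04]), 'ee_pos': array([0.19811777, 0.5923603 , 0.22177555]), 'eef_rot': array([ 1.60668107e-01,  9.87008246e-01, -6.87402821e-04, -9.40743266e-05]), 'ft_force': array([ 0.20526864, -0.15956526,  0.12036642]), 'torque': array([-0.02218154, -0.017018  , -0.01134029]), 'grip_force': 0.0, 'width': 0.08712687563280377}
{'fx': 407.62426366537744, 'fy': 407.62426366537744, 'cx': 331.2441723407187, 'cy': 198.98992824389663, 'camera_from_world': array([[ 6.78738333e-01,  7.34379325e-01,  1.13261476e-03,
        -2.95386309e-01],
       [ 6.17217933e-01, -5.69616720e-01, -5.42751154e-01,
        -2.57557422e-01],
       [-3.97940070e-01,  3.69085084e-01, -8.39892792e-01,
         1.32236593e
[... 315 characters left out ...]
86969083e-01, -2.33621598e-02, -1.59205022e-01,
         4.90823146e-01],
       [ 1.59245346e-01,  1.36047026e-04, -9.87239030e-01,
         1.14028942e+00],
       [ 0.00000000e+00,  0.00000000e+00,  0.00000000e+00,
         1.00000000e+00]])}
{'fx': 309.70691628693146, 'fy': 309.70691628693146, 'cx': 323.25496135416074, 'cy': 196.5314731618318, 'mount': array([[ 7.08606565e-04, -9.63791626e-01, -2.66655582e-01,
         7.24648205e-02],
       [ 9.99999748e-01,  6.68872665e-04,  2.39831891e-04,
         5.85428593e-05],
       [-5.27893377e-05, -2.66655685e-01,  9.63791857e-01,
        -1.63394087e-01],
       [ 0.00000000e+00,  0.00000000e+00,  0.00000000e+00,
         1.00000000e+00]])}
```

View pics/0s.png

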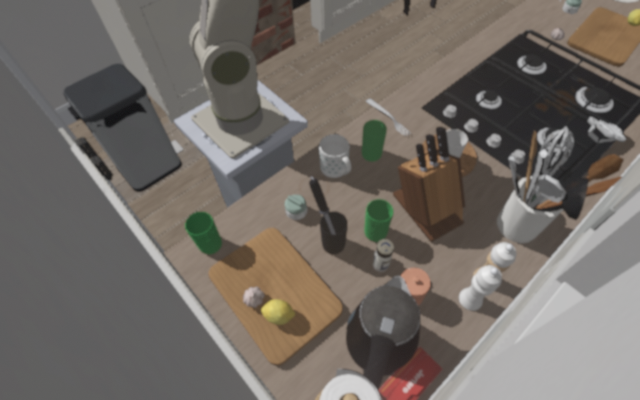

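View pics/0t.png

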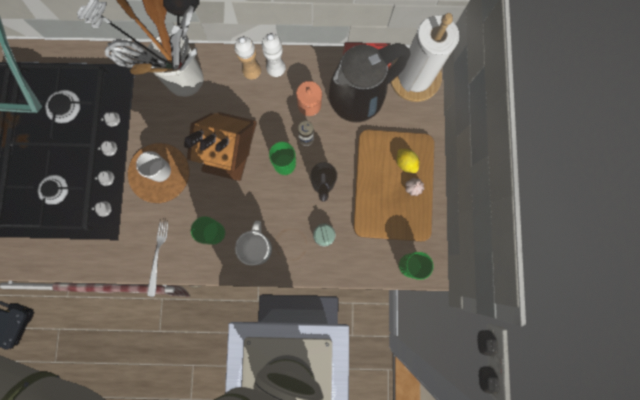

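Both views show the black cup with the steel at side (333,232) / top (322,180); the other cups at side (205,232), (377,220), (373,140) are green look-alikes. The block is at side (430,190) / top (220,145). The candidates for the cup are these four, and only the black one has the steel in it. I'll confirm that in an enlarged crop.

Run:
```python
from h import *
import pickle
s,a,b,w=pickle.load(open("c0.pkl","rb"))
A=cv2.resize(a["color"][120:270,290:480],None,fx=4,fy=4,interpolation=cv2.INTER_CUBIC)
save("1s",A)
B=cv2.resize(b["color"][105:225,180:350],None,fx=4.7,fy=4.7,interpolation=cv2.INTER_CUBIC)
save("1t",B)
```

```text
(no output)
```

View pics/1s.png

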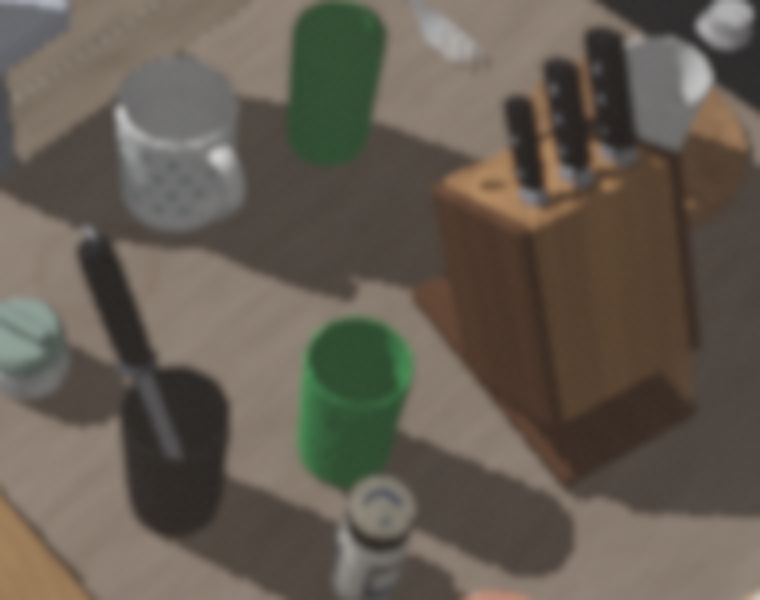

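View pics/1t.png

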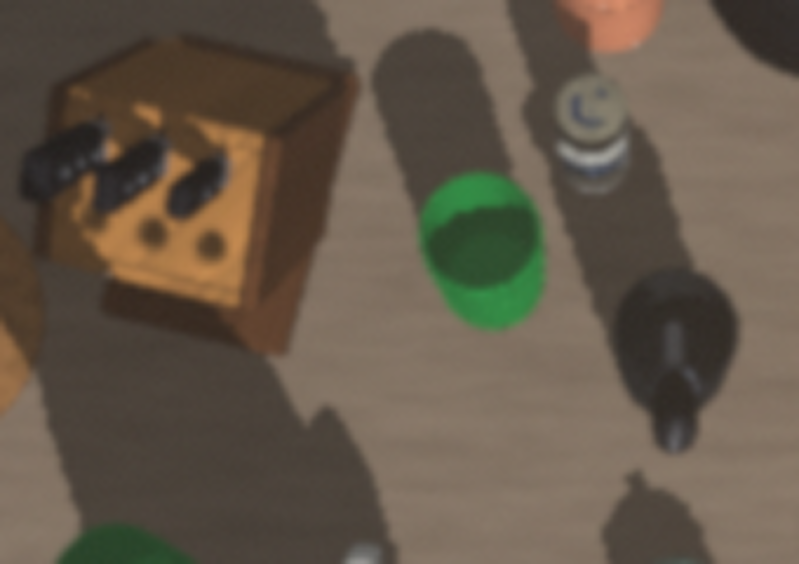

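The enlarged crops confirm it: the black cup (top crop 675,340; side crop 175,450) holds the steel, whose handle leans towards the robot with its loop at top (675,447) and side (88,232). The bores are at top crop (97,217), (153,233) and (210,245). Only the right one can be seen from the side, at (493,184).

```bash
cat > m.py <<'E'
from h import *
import pickle
s,a,b,w=pickle.load(open("c0.pkl","rb"))
S=lambda x,y:(290+(x+.5)/4-.5,120+(y+.5)/4-.5)
P=lambda x,y:(180+(x+.5)/4.7-.5,105+(y+.5)/4.7-.5)
def pl(c,p,q):
    o,d=ray(c,*p);_,e=ray(c,*q);n=np.cross(d,e);n/=np.linalg.norm(n);return n,n@o
# steel axis
n1,k1=pl(a,S(90,238),S(172,455)); n2,k2=pl(b,P(672,325),P(675,447))
d=np.cross(n1,n2);d/=np.linalg.norm(d);d*=np.sign(d[2])
p0=np.linalg.lstsq(np.array([n1,n2,d]),np.array([k1,k2,0]),rcond=None)[0]
def online(c,p):
    o,r=ray(c,*p); A=np.c_[d,-r];t=np.linalg.lstsq(A,o-p0,rcond=None)[0];return p0+t[0]*d
print("axis",d,"tilt",np.degrees(np.arccos(d[2])))
for n,q in dict(loop=online(a,S(88,230)),guard=online(a,S(138,368)),loopT=online(b,P(675,450))).items(): print(n,q)
print("tri loop",tri([ray(a,*S(88,232)),ray(b,*P(675,447))]))
# cup rim centre / base
print("rim top",plane(b,*P(676,330),.115),"rim side",plane(a,*S(175,410),.115))
B=[plane(b,*P(*q),.152) for q in((97,217),(153,233),(210,245))];print(*B)
v=B[2]-B[0];print("pitch",np.linalg.norm(v)/2,"yaw",np.degrees(np.arctan2(v[0],-v[1])))
print("tri right",tri([ray(a,*S(493,184)),ray(b,*P(210,245))]))
for n,q,z in(("mug",S(178,90),.1),("timer",S(25,330),.058),("jar",S(382,505),.105),("green",S(360,360),.115),("greenfar",S(338,30),.115)):print(n,plane(a,*q,z))
E
python3 m.py
```

```text
axis [-0.40468713  0.00937909  0.91440711] tilt 23.878331339156425
loop [ 0.45850693 -0.08291969  0.22454247]
guard [ 0.50131735 -0.08391187  0.12781058]
loopT [ 0.44446563 -0.08259427  0.25626937]
tri loop (array([ 0.45332151, -0.0814126 ,  0.21554158]), [np.float64(0.0024730720218737894), np.float64(0.0024730720218738636)])
rim top [ 0.5306557  -0.08509629  0.115     ] rim side [ 0.53230504 -0.08292636  0.115     ]
[0.57619261 0.22054169 0.152     ] [0.56827932 0.19068702 0.152     ] [0.56254463 0.16049821 0.152     ]
pitch 0.030787525310448403 yaw -12.805840805094373
tri right (array([0.56319748, 0.1612739 , 0.1516694 ]), [np.float64(0.0008661458005240286), np.float64(0.0008661458005241623)])
mug [0.33931612 0.09943544 0.1       ]
timer [ 0.39662907 -0.09225568  0.058     ]
jar [ 0.65791247 -0.03318732  0.105     ]
green [0.58360266 0.02471212 0.115     ]
greenfar [0.38473462 0.21129134 0.115     ]
```

```bash
cat >> h.py <<'E'
def frame(d,yref=(0,1,0)):
    z=-np.array(d)/np.linalg.norm(d); y=np.array(yref,float); y-=z*(y@z); y/=np.linalg.norm(y)
    return np.c_[np.cross(y,z),y,z]
def inc(Rt,pt,M=None):
    M=T() if M is None else M
    return np.round(np.r_[R.from_matrix(M[:3,:3].T@Rt).as_rotvec(),M[:3,:3].T@(np.array(pt)-M[:3,3])],4)
E
cat > g.py <<'E'
from h import *
D=np.array([-.405,.009,.914]);D/=np.linalg.norm(D);TIP=np.array([.557,-.0852,.002])
BU=frame((-.4875,.11,.866),(.22,.975,0))
E
python3 - <<'E'
from g import *
M=T();F=frame(D)
for p in([.2,.55,.40],[.36,.33,.42],[.43,.1,.42],[.435,-.082,.36],TIP+.301*D):print(inc(F,p))
E
```

```text
[-0.0596 -0.415  -0.316  -0.0152 -0.0399 -0.178 ]
[-0.0596 -0.415  -0.316  -0.2367 -0.1978 -0.1978]
[-0.0596 -0.415  -0.316  -0.3761 -0.3937 -0.1976]
[-0.0596 -0.415  -0.316  -0.4385 -0.5646 -0.1374]
[-0.0596 -0.415  -0.316  -0.4388 -0.565  -0.0546]
```

Call:
play_rows:
  increments: "0 0 0 -0.01 -0.01 -0.05 1;0 0 0 -0.015 -0.02 -0.1 1;-0.01 -0.1 -0.08 -0.02 -0.04 -0.145 1;-0.02 -0.2 -0.16 -0.045 -0.06 -0.18 1;-0.04 -0.3 -0.24 -0.08 -0.09 -0.195 1;-0.06 -0.415 -0.316 -0.12 -0.12 -0.198 1;-0.06 -0.415 -0.316 -0.16 -0.15 -0.198 1;-0.06 -0.415 -0.316 -0.2 -0.18 -0.198 1"

```text
time: 0.95
ee_pos: [0.3307, 0.3571, 0.4204]
eef_rot: [-0.0, 0.978, -0.003, 0.207]
ft_force: [0.1, 1.0, 0.3]
width: 0.0872
grip_force: 0.0
```

Run:
```python
from g import *
M=T();F=frame(D);print(M)
for p in([.36,.33,.42],[.43,.1,.42],[.435,-.082,.36],TIP+.301*D):print(inc(F,p))
```

```text
[[-0.91393567  0.00109605  0.4058576   0.33071945]
 [-0.00171847  0.99997694 -0.00657026  0.35713853]
 [-0.40585544 -0.00670225 -0.91391271  0.42038324]
 [ 0.          0.          0.          1.        ]]
[ 0.0024  0.0008  0.0017 -0.0266 -0.0271  0.0124]
[ 0.0024  0.0008  0.0017 -0.0901 -0.257   0.0423]
[ 0.0024  0.0008  0.0017 -0.07   -0.4386  0.1004]
[ 0.0024  0.0008  0.0017 -0.0365 -0.4385  0.1761]
```

Call:
play_rows:
  increments: "0 0 0 -0.02 -0.045 0.01 1;0 0 0 -0.04 -0.09 0.018 1;0 0 0 -0.05 -0.138 0.025 1;0 0 0 -0.06 -0.186 0.032 1;0 0 0 -0.07 -0.234 0.04 1;0 0 0 -0.08 -0.282 0.045 1;0 0 0 -0.078 -0.33 0.05 1;0 0 0 -0.075 -0.377 0.06 1"

```text
time: 1.75
ee_pos: [0.4191, 0.0498, 0.4087]
eef_rot: [0.0, 0.979, -0.003, 0.205]
ft_force: [0.1, -0.4, 0.7]
width: 0.0871
grip_force: 0.0
```

Call:
play_rows:
  increments: "0.002 0 0.002 0.005 -0.03 0.03 1;0.002 0 0.002 0.015 -0.05 0.06 1;0.002 0 0.002 0.03 -0.06 0.09 1;0.002 0 0.002 0.038 -0.0615 0.116 1;0.002 0 0.002 0.0385 -0.0615 0.116 1;0.002 0 0.002 0.0385 -0.0615 0.116 1"

```text
time: 2.35
ee_pos: [0.4304, -0.0113, 0.2881]
eef_rot: [0.001, 0.979, -0.004, 0.205]
ft_force: [1.0, 0.1, 0.1]
width: 0.0869
grip_force: 0.0
```

Run:
```python
from g import *
import pickle
s=read_state();c=camera("wrist");pickle.dump((s,c),open("c1.pkl","wb"))
print(s["ee_pos"],s["joint_positions"])
im=c["color"].copy();save("2w",im)
M=T(s)
W=np.linalg.inv(M@np.array(c["mount"]))
for k in(.14,.23,.24):
    q=(W@np.r_[TIP+k*D,1])[:3];r=np.hypot(q[0],q[1]);th=np.arctan2(r,q[2]);print(k,c["cx"]+c["fx"]*th*q[0]/r,c["cy"]+c["fy"]*th*q[1]/r)
```

```text
[ 0.43037108 -0.01125634  0.28810447] [-0.25992404 -0.48111358  0.08919433  2.14156423  0.13477499  1.07553582
  1.35584524]
0.14 259.9958573576568 178.86710232071943
0.23 239.5174358157268 200.97842653588214
0.24 236.4375175067099 204.35118880302238
```

View pics/2w.png

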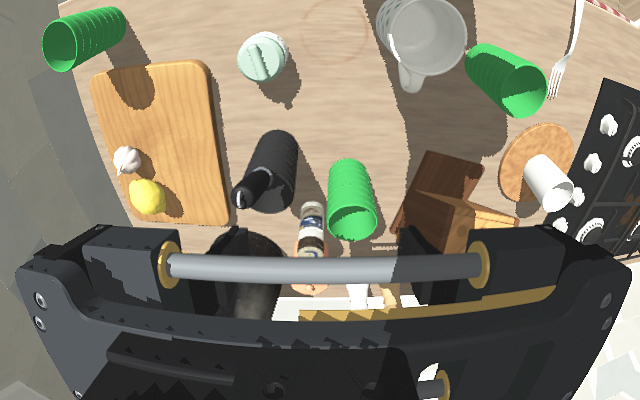

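The wrist view puts the handle top at about (238,198) and its base at (265,172), close to the predicted (237,203) and (260,179), so the model holds. I'll grip with the tool only about 8° off vertical, because joint 2 is near its limit.

```bash
cat >> g.py <<'E'
D8=np.array([-.139,.003,.99]);D8/=np.linalg.norm(D8)
F8=frame(D8); G=TIP+.208*D
E
python3 - <<'E'
from g import *
for h in(.1,.05,0):print(inc(F8,G-.019*D8+h*D8))
E
```

```text
[-0.0049  0.2757 -0.0021 -0.0214 -0.0719  0.0282]
[-0.0049  0.2757 -0.0021 -0.0078 -0.0717  0.0763]
[-0.0049  0.2757 -0.0021  0.0059 -0.0714  0.1244]
```

Call:
play_rows:
  increments: "-0.005 0.14 -0.002 -0.01 -0.036 0.01 1;-0.005 0.276 -0.002 -0.021 -0.072 0.028 1;-0.005 0.276 -0.002 -0.021 -0.072 0.028 1;-0.005 0.276 -0.002 -0.021 -0.072 0.028 1"

```text
time: 2.8
ee_pos: [0.4619, -0.0836, 0.2707]
eef_rot: [0.001, 0.998, -0.002, 0.068]
ft_force: [0.2, 0.1, 1.0]
width: 0.0869
grip_force: 0.0
```

Run:
```python
from g import *
import pickle
s=read_state();c=camera("wrist");pickle.dump((s,c),open("c2.pkl","wb"));M=T(s)
print(s["ee_pos"],s["joint_positions"],inc(F8,G-.019*D8,M))
W=np.linalg.inv(M@np.array(c["mount"]))
for k in(.0,.14,.23,.24):
    q=(W@np.r_[TIP+k*D,1])[:3];r=np.hypot(q[0],q[1]);th=np.arctan2(r,q[2]);print(k,c["cx"]+c["fx"]*th*q[0]/r,c["cy"]+c["fy"]*th*q[1]/r)
save("3w",cv2.resize(c["color"][90:290,220:420],None,fx=3,fy=3,interpolation=cv2.INTER_CUBIC))
```

```text
[ 0.46186933 -0.083578    0.27071926] [-0.26784525 -0.17150156  0.3161835   1.89741434  0.05315126  1.27132979
  1.60503788] [-0.0012 -0.0033 -0.0009 -0.0002  0.0006  0.0983]
0.0 322.95064131421094 201.47814818403054
0.14 323.48089514136615 202.1466674281837
0.23 324.16084749994235 203.00388011435692
0.24 324.2705479570766 203.1421748010318
```

View pics/3w.png

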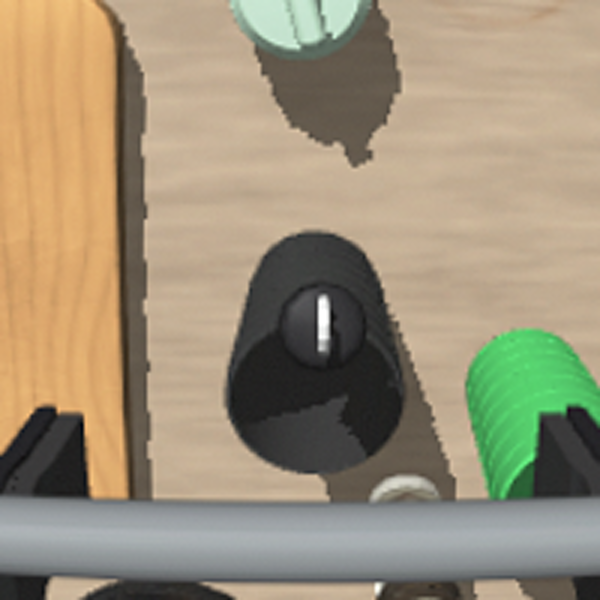

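The wrist crop looks straight down the steel. The handle top is at crop (323,325), about 3 mm from the prediction and centred between the fingers. I'll descend and grip.

Call:
play_rows:
  increments: "0 0 0 0.002 0.002 0.04 1;0 0 0 0.002 0.002 0.075 1;0 0 0 0.002 0.002 0.098 1;0 0 0 0.002 0.002 0.098 1;0 0 0 0.002 0.002 0.098 0;0 0 0 0.002 0.002 0.098 0;0 0 0 0.002 0.002 0.098 0;0 0 0 0.002 0.002 0.098 0"
  grip_force: 50

```text
time: 3.65
ee_pos: [0.4725, -0.0819, 0.1744]
eef_rot: [0.0, 0.998, -0.001, 0.07]
ft_force: [0.1, 0.0, -0.7]
width: 0.0627
grip_force: 0.0
```

Run:
```python
from g import *
s=read_state();M=T(s);print(s)
Rc=M[:3,:3]
for h in(.03,.10,.16):print(inc(Rc,M[:3,3]+h*D,M))
```

```text
{'time': 3.65, 'joint_positions': array([-0.26661861, -0.08045115,  0.33667378,  2.02706445,  0.02254323,
        1.05127799,  1.63096681]), 'joint_vel': array([-0.00057334,  0.00997249,  0.00245077,  0.00508472, -0.00021953,
       -0.00084961,  0.00027147]), 'joint_torque': array([-2.92977830e-02, -2.95393682e+01, -1.22317504e+00, -3.79430866e+01,
        2.85560248e-02, -6.65362068e-01, -8.43128437e-04]), 'ee_pos': array([ 0.47247689, -0.08189599,  0.17442029]), 'eef_rot': array([ 4.48906053e-04,  9.97570107e-01, -1.40648631e-03,  6.96541611e-02]), 'ft_force': array([ 0.10412946,  0.03442898, -0.73547913]), 'torque': array([ 0.0355449 ,  0.12821083, -0.01765223]), 'grip_force': 0.0, 'width': 0.06269365608376182}
[ 0.      0.      0.      0.0082  0.0002 -0.0289]
[ 0.      0.      0.      0.0274  0.0006 -0.0962]
[ 0.      0.      0.      0.0439  0.001  -0.1539]
```

Call:
play_rows:
  increments: "0 0 0 0 0 0 0;0 0 0 0 0 0 0;0 0 0 0 0 0 0;0 0 0 0 0 0 0;0 0 0 0 0 0 0;0 0 0 0 0 0 0;0 0 0 0 0 0 0;0 0 0 0 0 0 0"
  grip_force: 50

```text
time: 4.45
ee_pos: [0.472, -0.0819, 0.1733]
eef_rot: [0.0, 0.998, -0.002, 0.069]
ft_force: [0.2, 0.9, 0.2]
width: 0.0227
grip_force: 50.0
```

Call:
play_rows:
  increments: "0 0 0 0.003 0 -0.01 0;0 0 0 0.0055 0 -0.02 0;0 0 0 0.011 0 -0.04 0;0 0 0 0.019 0 -0.07 0;0 0 0 0.027 0.001 -0.1 0;0 0 0 0.036 0.001 -0.13 0;0 0 0 0.044 0.001 -0.154 0;0 0 0 0.044 0.001 -0.154 0"

```text
time: 5.25
ee_pos: [0.4073, -0.0809, 0.3238]
eef_rot: [0.001, 0.997, -0.001, 0.072]
ft_force: [0.7, 0.1, -1.8]
width: 0.0229
grip_force: 50.0
```

Run:
```python
from g import *
import pickle
s=read_state();a=camera("side");b=camera("top");w=camera("wrist");pickle.dump((s,a,b,w),open("c3.pkl","wb"))
print(s["joint_positions"],s["width"],s["ft_force"])
A=cv2.resize(a["color"][100:280,230:430],(600,540),interpolation=cv2.INTER_CUBIC)
save("4s",A); save("4w",w["color"])
```

```text
[-0.2612218  -0.32558711  0.27261274  1.90386801  0.08949829  1.40858187
  1.56493777] 0.022859305008897567 [ 0.74214817  0.1185106  -1.78985075]
```

View pics/4s.png

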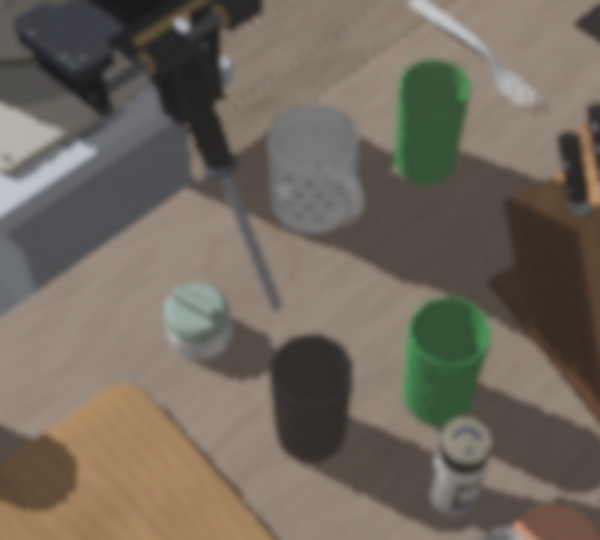

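The side crop shows the steel clear of the standing cup, with its tip at (277,307) and guard at (222,170). The pads centre the steel in the tool's xz plane, so I'll intersect those rays with that plane and check against the top view.

Run:
```python
from g import *
import pickle
s,a,b,w=pickle.load(open("c3.pkl","rb"));M=T(s);Ti=np.linalg.inv(M)
S=lambda x,y:(230+(x+.5)/3-.5,100+(y+.5)/3-.5)
def hit(p):
    o,d=ray(a,*p);n=M[:3,1];return o+d*(n@(M[:3,3]-o))/(n@d)
t=hit(S(277,307));g=hit(S(222,170));m=hit(S(236,200))
for n,q in(("tip",t),("guard",g),("rod",m)):print(n,q,(Ti@np.r_[q,1])[:3],"top px",proj(b,q))
print("len",np.linalg.norm(g-t))
D_=(g-t)/np.linalg.norm(g-t);print("axis",D_,"tilt vs D",np.degrees(np.arccos(D_@D)))
print("model tip",TIP+.164*D, "grip-consistent tip",(M[:3,3]-.019*M[:3,2])-.208*D)
u,v=map(int,proj(b,t));save("5t",cv2.resize(b["color"][max(0,v-60):v+40,u-60:u+60],None,fx=5,fy=5,interpolation=cv2.INTER_CUBIC));print(u-60,v-60)
```

```text
tip [ 0.49080354 -0.08146294  0.1559547 ] [-5.85825671e-02  5.20417043e-18  1.78074172e-01] top px (np.float64(322.0671578835135), np.float64(187.4591948777198))
guard [ 0.43388552 -0.08106999  0.27528267] [-1.93242057e-02  4.08744219e-17  5.18293289e-02] top px (np.float64(322.6611870066887), np.float64(203.93799191569698))
rod [ 0.44791715 -0.08114944  0.25308284] [-3.00350089e-02  1.35525272e-17  7.58085714e-02] top px (np.float64(322.57267010408333), np.float64(198.98878186298745))
len 0.13220809094149064
axis [-0.43051847  0.00297217  0.90257688] tilt vs D 1.6389118436230088
model tip [ 0.49056346 -0.08372363  0.15193334] grip-consistent tip [ 0.48888659 -0.08272599  0.15245852]
262 127
```

View pics/5t.png

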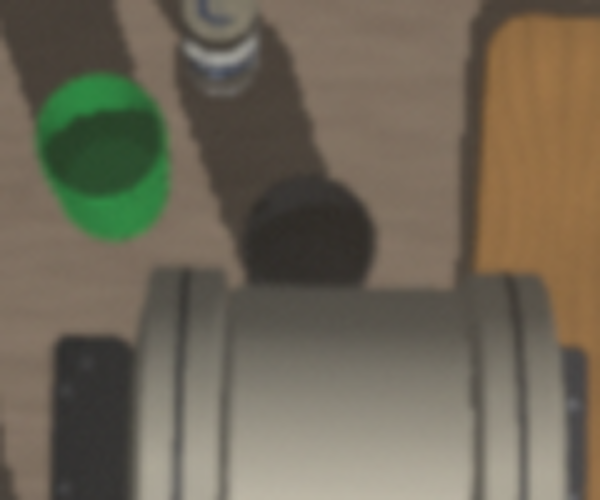

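The top view is blocked by the gripper, so I'll use the side-view estimate averaged with the one from the grip. Next I'll work out the move to just above the right bore.

```bash
cat >> g.py <<'E'
import pickle
_s=pickle.load(open("c3.pkl","rb"))[0];_M=T(_s)
AX=np.array([-.418,.004,.909]);AX/=np.linalg.norm(AX)
at=_M[:3,:3].T@AX; at[1]=0; at/=np.linalg.norm(at)
qt=_M[:3,:3].T@(np.array([.490,-.082,.154])-_M[:3,3]); qt[1]=0
yaw=np.radians(-12.8)
Yb=np.array([-np.sin(yaw),np.cos(yaw),0]);Xb=np.array([np.cos(yaw),np.sin(yaw),0])
Bz=-.5*Xb+np.array([0,0,.8660254])
Bx=np.cross(Yb,Bz)
# tool axes: y=Yb, steel axis at=(ax,0,az)->Bz
ct=np.cross([0,1,0],at)
Rt=np.c_[np.cross(Yb,Bz),Yb,Bz]@np.c_[ct,[0,1,0],at].T
BORE=dict(l=[.5762,.2205,.152],m=[.5686,.1908,.152],r=[.5628,.1608,.152])
def tcp(tip): return np.array(tip)-Rt@qt
E
python3 - <<'E'
from g import *
print("qt",qt,"at",at,"tooltilt",np.degrees(np.arccos(-Rt[2,2])))
r=np.array(BORE["r"])
M=T()
print(inc(M[:3,:3],M[:3,3]+[0,0,.09],M))
for t in(r+.10*Bz+[-.06,-.06,0.02],r+.08*Bz,r+.03*Bz):print(inc(Rt,tcp(t),M),tcp(t))
E
```

```text
qt [-0.05750839  0.          0.17989521] at [ 0.28349198  0.         -0.95897461] tooltilt 13.531272587904724
[ 0.      0.      0.     -0.0123 -0.0003 -0.0892]
[ 0.0383 -0.0984  0.2189  0.0346  0.2137 -0.1072] [0.35847471 0.1335899  0.42004869]
[ 0.0383 -0.0984  0.2189 -0.0294  0.2717 -0.0608] [0.42822621 0.19137442 0.38272819]
[ 0.0383 -0.0984  0.2189 -0.0476  0.2663 -0.0146] [0.45260494 0.1858357  0.33942692]
```

Call:
play_rows:
  increments: "0 0 0 -0.005 0 -0.035 0;0 0 0 -0.01 0.02 -0.07 0;0.005 -0.015 0.035 -0.013 0.06 -0.075 0;0.013 -0.033 0.073 -0.017 0.105 -0.072 0;0.02 -0.05 0.11 -0.02 0.15 -0.068 0;0.027 -0.067 0.15 -0.024 0.195 -0.065 0;0.034 -0.085 0.19 -0.027 0.24 -0.062 0;0.038 -0.098 0.219 -0.029 0.272 -0.061 0"

```text
time: 6.2
ee_pos: [0.4273, 0.1947, 0.3813]
eef_rot: [0.11, 0.987, -0.013, 0.116]
ft_force: [-0.2, -0.2, -1.3]
width: 0.0225
grip_force: 50.0
```

Run:
```python
from g import *
M=T();r=np.array(BORE["r"])
print((M[:3,:3]@qt+M[:3,3]-r)@np.c_[Bx,Yb,Bz], (M[:3,:3]@at)@np.c_[Bx,Yb,Bz])
for h in(.08,.03):print(inc(Rt,tcp(r+h*Bz),M))
print(read_state()["joint_positions"])
```

```text
[-0.00250623  0.00293864  0.07953629] [1.89830145e-03 2.96901601e-04 9.99998151e-01]
[-0.0007 -0.0019  0.0012 -0.0019 -0.003  -0.001 ]
[-0.0007 -0.0019  0.0012 -0.0162 -0.003   0.0469]
[-0.40359477 -0.17896434 -0.21649319  1.69881482  0.13723163  1.46216262
  0.72451522]
```

Call:
play_rows:
  increments: "-0.001 -0.002 0.001 -0.009 -0.003 0.02 0;-0.001 -0.002 0.001 -0.016 -0.003 0.047 0;-0.001 -0.002 0.001 -0.016 -0.003 0.047 0;-0.001 -0.002 0.001 -0.016 -0.003 0.047 0"

```text
time: 6.6
ee_pos: [0.4528, 0.1827, 0.3405]
eef_rot: [0.111, 0.987, -0.013, 0.117]
ft_force: [0.2, -0.1, -0.6]
width: 0.0227
grip_force: 50.0
```

Run:
```python
from g import *
s=read_state();w=camera("wrist");a=camera("side");b=camera("top");pickle.dump((s,a,b,w),open("c4.pkl","wb"))
M=T(s);r=np.array(BORE["r"]);t=M[:3,:3]@qt+M[:3,3]
print((t-r)@np.c_[Bx,Yb,Bz],proj(a,t),proj(a,r),proj(b,t),proj(b,r))
W=np.linalg.inv(M@np.array(w["mount"]))
def wp(p):
    q=(W@np.r_[p,1])[:3];rr=np.hypot(q[0],q[1]);th=np.arctan2(rr,q[2]);return np.array([w["cx"]+w["fx"]*th*q[0]/rr,w["cy"]+w["fy"]*th*q[1]/rr])
for k in "lmr":print(k,wp(np.array(BORE[k])))
print("tip",wp(t))
u,v=map(int,wp(r)); u0=u-50;v0=v-50
u1,v1=map(int,proj(a,r));u1-=50;v1-=60
I=cv2.resize(w["color"][v0:v0+100,u0:u0+100],None,fx=4,fy=4,interpolation=cv2.INTER_CUBIC)
J=cv2.resize(a["color"][v1:v1+100,u1:u1+100],None,fx=4,fy=4,interpolation=cv2.INTER_CUBIC)
print(u0,v0,u1,v1);save("6",np.hstack([I,J]))
```

```text
[ 0.00129946 -0.00311149  0.03051434] (np.float64(409.75941466267614), np.float64(155.55314228098302)) (np.float64(412.31390746653204), np.float64(165.63901529070907)) (np.float64(221.56965834369123), np.float64(159.7539022292855)) (np.float64(224.17035511817843), np.float64(156.63014990899734))
l [372.88963996 221.7315975 ]
m [349.35879235 221.35809556]
r [325.54849065 222.06749882]
tip [323.10415551 224.82941248]
275 172 362 105
```

View pics/6.png

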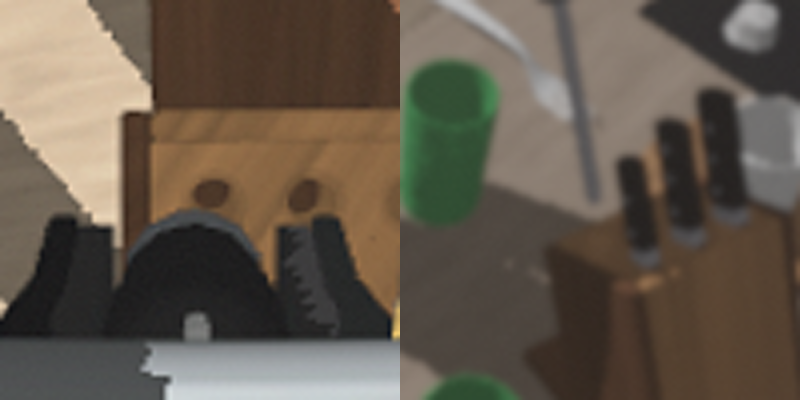

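The wrist crop shows the right bore at (211,193) and the middle one at (304,195), both within about 2 px of prediction. In the side crop the tip is at (195,200), offset from prediction by the same amount as the bore, so tip and bore agree. After a few mm of correction I'll start letting the steel down.

```bash
cat >> g.py <<'E'
for k in BORE: BORE[k]=np.array(BORE[k])-.0008*Bx+.0008*Yb
def rel(k,M=None):
    M=T() if M is None else M
    return (M[:3,:3]@qt+M[:3,3]-BORE[k])@np.c_[Bx,Yb,Bz]
def show(k,hs,dx=0,dy=0):
    s=read_state();M=T(s)
    print("rel mm",np.round(rel(k,M)*1e3,1),"F bore",np.round(s["ft_force"]@np.c_[Bx,Yb,Bz],1),"tq",np.round(s["torque"]@np.c_[Bx,Yb,Bz],2))
    for h in hs:print(h,inc(Rt,tcp(BORE[k]+h*Bz+dx*Bx+dy*Yb),M))
E
python3 -c "
from g import *
show('r',[.03,.01,-.01,-.03,-.05])"
```

```text
rel mm [ 3.8 -2.7 32.1] F bore [-0.8 -0.  -0.7] tq [-0.05  0.38  0.04]
0.03 [ 0.0024  0.0029 -0.0008  0.0026  0.0031  0.003 ]
0.01 [ 0.0024  0.0029 -0.0008 -0.0031  0.003   0.0222]
-0.01 [ 0.0024  0.0029 -0.0008 -0.0087  0.003   0.0413]
-0.03 [ 0.0024  0.0029 -0.0008 -0.0143  0.003   0.0605]
-0.05 [ 0.0024  0.0029 -0.0008 -0.0199  0.0029  0.0797]
```

Call:
play_rows:
  increments: "0.002 0.003 -0.001 0.0026 0.003 0.003 0;0.002 0.003 -0.001 0.0026 0.003 0.003 0;0.002 0.003 -0.001 -0.0005 0.003 0.013 0;0.002 0.003 -0.001 -0.003 0.003 0.022 0;0.002 0.003 -0.001 -0.0045 0.003 0.027 0;0.002 0.003 -0.001 -0.006 0.003 0.032 0;0.002 0.003 -0.001 -0.0075 0.003 0.037 0;0.002 0.003 -0.001 -0.0085 0.003 0.041 0"

```text
time: 7.55
ee_pos: [0.4716, 0.182, 0.3032]
eef_rot: [0.111, 0.987, -0.013, 0.117]
ft_force: [-0.5, -0.3, -1.6]
width: 0.0228
grip_force: 50.0
```

```bash
python3 -c "
from g import *
show('r',[-.01,-.03,-.05,-.07])"
```

```text
rel mm [ -0.7  -0.4 -11. ] F bore [-1.1 -0.4 -1.1] tq [ 0.19  0.47 -0.02]
-0.01 [-0.0005 -0.0011  0.0001 -0.0002  0.0003 -0.0011]
-0.03 [-0.0005 -0.0011  0.0001 -0.0059  0.0003  0.0181]
-0.05 [-0.0005 -0.0011  0.0001 -0.0116  0.0004  0.0372]
-0.07 [-0.0005 -0.0011  0.0001 -0.0173  0.0004  0.0564]
```

Call:
play_rows:
  increments: "0 -0.001 0 -0.0015 0 0.0045 0;0 -0.001 0 -0.003 0 0.009 0;0 -0.001 0 -0.0045 0 0.0135 0;0 -0.001 0 -0.006 0 0.018 0;0 -0.001 0 -0.0075 0 0.023 0;0 -0.001 0 -0.009 0 0.028 0;0 -0.001 0 -0.0105 0 0.033 0;0 -0.001 0 -0.0116 0 0.037 0"

```text
time: 8.35
ee_pos: [0.491, 0.1774, 0.2698]
eef_rot: [0.111, 0.987, -0.014, 0.117]
ft_force: [-0.3, 1.0, -1.2]
width: 0.0228
grip_force: 50.0
```

```bash
python3 -c "
from g import *
show('r',[-.05,-.055,-.06,-.065,-.07])"
```

```text
rel mm [ -0.   -0.6 -49.9] F bore [-1.   0.9 -0.8] tq [0.41 0.64 0.02]
-0.05 [-0.0008 -0.0002  0.     -0.      0.0005  0.0001]
-0.055 [-0.0008 -0.0002  0.     -0.0014  0.0005  0.0049]
-0.06 [-0.0008 -0.0002  0.     -0.0029  0.0005  0.0097]
-0.065 [-0.0008 -0.0002  0.     -0.0043  0.0005  0.0145]
-0.07 [-0.0008 -0.0002  0.     -0.0057  0.0005  0.0193]
```

Call:
play_rows:
  increments: "0 0 0 -0.0006 0.0005 0.002 0;0 0 0 -0.0012 0.0005 0.004 0;0 0 0 -0.0018 0.0005 0.006 0;0 0 0 -0.0024 0.0005 0.008 0;0 0 0 -0.003 0.0005 0.01 0;0 0 0 -0.0036 0.0005 0.012 0;0 0 0 -0.0042 0.0005 0.014 0;0 0 0 -0.0042 0.0005 0.014 0"

```text
time: 9.15
ee_pos: [0.4981, 0.1762, 0.2574]
eef_rot: [0.111, 0.987, -0.014, 0.117]
ft_force: [-0.1, 1.5, -2.0]
width: 0.0226
grip_force: 50.0
```

```bash
python3 -c "
from g import *
show('r',[-.065,-.07,-.09,-.10])"
```

```text
rel mm [ -0.   -0.3 -64.3] F bore [-1.4  1.5 -1.5] tq [ 0.25  0.48 -0.01]
-0.065 [-0.0009 -0.0003 -0.0001 -0.0001  0.0001  0.0007]
-0.07 [-0.0009 -0.0003 -0.0001 -0.0016  0.0001  0.0055]
-0.09 [-0.0009 -0.0003 -0.0001 -0.0072  0.0001  0.0246]
-0.1 [-0.0009 -0.0003 -0.0001 -0.0101  0.0001  0.0342]
```

Call:
play_rows:
  increments: "0 0 0 -0.0008 -0.001 0.003 0;0 0 0 -0.0016 -0.001 0.0055 0;0 0 0 -0.0025 -0.001 0.0085 0;0 0 0 -0.0033 -0.001 0.0115 0;0 0 0 -0.0042 -0.001 0.0145 0;0 0 0 -0.005 -0.001 0.0175 0;0 0 0 -0.0058 -0.001 0.02 0;0 0 0 -0.0058 -0.001 0.02 0"

```text
time: 9.95
ee_pos: [0.508, 0.173, 0.2391]
eef_rot: [0.111, 0.987, -0.014, 0.117]
ft_force: [1.1, 1.1, -3.7]
width: 0.0232
grip_force: 50.0
```

```bash
python3 -c "
from g import *
show('r',[-.085,-.09,-.1,-.105])"
```

```text
rel mm [ -0.2  -1.2 -85.3] F bore [-1.1  1.3 -3.6] tq [ 0.79  0.48 -0.1 ]
-0.085 [-0.0009 -0.0003  0.     -0.      0.0011 -0.0003]
-0.09 [-0.0009 -0.0003  0.     -0.0014  0.0011  0.0045]
-0.1 [-0.0009 -0.0003  0.     -0.0043  0.0011  0.0141]
-0.105 [-0.0009 -0.0003  0.     -0.0057  0.0011  0.0189]
```

Call:
play_rows:
  increments: "0 0 0 -0.0006 0.001 0.002 0;0 0 0 -0.0012 0.001 0.004 0;0 0 0 -0.0018 0.001 0.006 0;0 0 0 -0.0024 0.001 0.008 0;0 0 0 -0.003 0.001 0.01 0;0 0 0 -0.0036 0.001 0.012 0;0 0 0 -0.0043 0.001 0.0145 0;0 0 0 -0.0043 0.001 0.0145 0"

```text
time: 10.75
ee_pos: [0.5157, 0.1742, 0.2301]
eef_rot: [0.11, 0.987, -0.012, 0.118]
ft_force: [-17.5, 1.3, 24.9]
width: 0.0227
grip_force: 50.1
```

```bash
python3 -c "
from g import *
show('r',[-.09,-.1,-.105,-.12,-.128,.01,.06])"
```

```text
rel mm [  2.1   2.4 -96.7] F bore [-2.5 -2.6 30.2] tq [-0.99  2.74  0.15]
-0.09 [ 0.0026  0.0025  0.0007  0.0034 -0.0018 -0.006 ]
-0.1 [ 0.0026  0.0025  0.0007  0.0006 -0.0019  0.0036]
-0.105 [ 0.0026  0.0025  0.0007 -0.0008 -0.0019  0.0084]
-0.12 [ 0.0026  0.0025  0.0007 -0.005  -0.0019  0.0228]
-0.128 [ 0.0026  0.0025  0.0007 -0.0072 -0.002   0.0305]
0.01 [ 0.0026  0.0025  0.0007  0.0315 -0.0016 -0.102 ]
0.06 [ 0.0026  0.0025  0.0007  0.0456 -0.0014 -0.1499]
```

The tip stands on the bottom at about 95 mm with 30 N axial force, so the right bore is the 95 mm one. I'll withdraw and move to the middle bore.

Call:
play_rows:
  increments: "0.002 0.002 0 0.003 -0.001 -0.006 0;0.003 0.002 0 0.009 -0.0018 -0.027 0;0.003 0.002 0 0.02 -0.0017 -0.065 0;0.003 0.002 0 0.031 -0.0016 -0.102 0;0.003 0.002 0 0.0375 -0.0015 -0.122 0;0.003 0.002 0 0.0375 -0.0015 -0.122 0;0.003 0.002 0 0.0375 0.015 -0.122 0;0.003 0.002 0 0.0375 0.029 -0.122 0"

```text
time: 11.55
ee_pos: [0.459, 0.2157, 0.3348]
eef_rot: [0.111, 0.987, -0.015, 0.115]
ft_force: [0.1, 0.5, -1.9]
width: 0.023
grip_force: 50.0
```

Run:
```python
from g import *
show('m',[.02,.01,-.01,-.02])
# wrist view: compare blobs of bore m and l by dark mask
s=read_state();a=camera("side");b=camera("top");w=camera("wrist");pickle.dump((s,a,b,w),open("c5.pkl","wb"))
M=T(s);W=np.linalg.inv(M@np.array(w["mount"]))
def wp(p):
    q=(W@np.r_[p,1])[:3];rr=np.hypot(q[0],q[1]);th=np.arctan2(rr,q[2]);return np.array([w["cx"]+w["fx"]*th*q[0]/rr,w["cy"]+w["fy"]*th*q[1]/rr])
g=cv2.cvtColor(w["color"],cv2.COLOR_RGB2HSV)[...,2]
for k in"lmr":
    u,v=wp(BORE[k]).round(1);print(k,u,v)
    x,y=int(u)-11,int(v)-13;P=g[y:y+20,x:x+22]
    m=(P<90).astype(np.uint8);n,_,st,ce=cv2.connectedComponentsWithStats(m)
    for i in range(1,n):
        if st[i,4]>8:print("  blob",st[i].tolist(),(ce[i]+[x,y]).round(1))
```

```text
rel mm [-1.6 -1.8 25.7] F bore [-1.   0.5 -1.6] tq [ 0.08  0.41 -0.01]
0.02 [-0.0049 -0.0033 -0.0007 -0.0026  0.0009  0.0051]
0.01 [-0.0049 -0.0033 -0.0007 -0.0055  0.0009  0.0147]
-0.01 [-0.0049 -0.0033 -0.0007 -0.0112  0.001   0.0339]
-0.02 [-0.0049 -0.0033 -0.0007 -0.0141  0.0011  0.0435]
l 348.7 225.2
  blob [7, 13, 15, 7, 73] [352.  228.9]
m 324.6 224.7
  blob [9, 11, 9, 4, 24] [326.2 223.2]
  blob [0, 15, 20, 5, 51] [321. 229.]
r 300.6 225.3
  blob [12, 10, 6, 6, 22] [303.6 224.4]
  blob [0, 14, 15, 6, 70] [295.2 229.1]
```

Call:
play_rows:
  increments: "-0.005 -0.003 -0.001 -0.0026 0.0012 0.005 0;-0.005 -0.003 -0.001 -0.0026 0.0012 0.005 0;-0.005 -0.003 -0.001 -0.0055 0.0012 0.0147 0;-0.005 -0.003 -0.001 -0.007 0.0012 0.02 0;-0.005 -0.003 -0.001 -0.0085 0.0012 0.025 0;-0.005 -0.003 -0.001 -0.01 0.0012 0.03 0;-0.005 -0.003 -0.001 -0.011 0.0012 0.034 0;-0.005 -0.003 -0.001 -0.011 0.0012 0.034 0"

```text
time: 12.5
ee_pos: [0.477, 0.2122, 0.3052]
eef_rot: [0.11, 0.987, -0.013, 0.117]
ft_force: [0.7, 2.1, -2.8]
width: 0.0228
grip_force: 50.0
```

```bash
python3 -c "
from g import *
show('m',[-.01,-.03,-.05])"
```

```text
rel mm [ 0.2  0.1 -9.1] F bore [-1.3  2.2 -2.5] tq [ 0.58  0.4  -0.1 ]
-0.01 [ 0.0014  0.0005  0.0013 -0.0002  0.0002  0.0009]
-0.03 [ 0.0014  0.0005  0.0013 -0.0058  0.0002  0.0201]
-0.05 [ 0.0014  0.0005  0.0013 -0.0115  0.0002  0.0393]
```

Call:
play_rows:
  increments: "0.001 0.0005 0.001 -0.0015 0.001 0.005 0;0.001 0.0005 0.001 -0.003 0.001 0.01 0;0.001 0.0005 0.001 -0.0045 0.001 0.015 0;0.001 0.0005 0.001 -0.006 0.001 0.02 0;0.001 0.0005 0.001 -0.0075 0.001 0.025 0;0.001 0.0005 0.001 -0.009 0.001 0.03 0;0.001 0.0005 0.001 -0.0103 0.001 0.035 0;0.001 0.0005 0.001 -0.0115 0.001 0.039 0"

```text
time: 13.3
ee_pos: [0.4972, 0.2085, 0.2702]
eef_rot: [0.111, 0.987, -0.013, 0.117]
ft_force: [-0.9, 0.9, 0.1]
width: 0.0228
grip_force: 50.0
```

```bash
python3 -c "
from g import *
show('m',[-.05,-.06,-.07])"
```

```text
rel mm [  0.4   0.7 -49.7] F bore [-0.9  0.7  0.7] tq [ 0.39  0.53 -0.11]
-0.05 [ 0.0003  0.0004  0.      0.0002 -0.0007  0.0004]
-0.06 [ 0.0003  0.0004  0.     -0.0026 -0.0007  0.01  ]
-0.07 [ 0.0003  0.0004  0.     -0.0054 -0.0007  0.0196]
```

Call:
play_rows:
  increments: "0 0 0 -0.0006 0 0.0025 0;0 0 0 -0.0012 0 0.0045 0;0 0 0 -0.0018 0 0.0065 0;0 0 0 -0.0024 0 0.0085 0;0 0 0 -0.003 0 0.0105 0;0 0 0 -0.0036 0 0.0125 0;0 0 0 -0.0041 0 0.015 0;0 0 0 -0.0041 0 0.015 0"

```text
time: 14.1
ee_pos: [0.5042, 0.2086, 0.26]
eef_rot: [0.11, 0.987, -0.012, 0.119]
ft_force: [-14.2, 1.8, 20.5]
width: 0.0226
grip_force: 50.1
```

```bash
python3 -c "
from g import *
show('m',[-.06,-.085,-.1,.025])"
```

```text
rel mm [  1.6   3.  -61.9] F bore [-2.1 -1.4 24.9] tq [-0.66  2.21  0.1 ]
-0.06 [ 0.0034  0.0025  0.0007  0.0016 -0.0023 -0.0015]
-0.085 [ 0.0034  0.0025  0.0007 -0.0054 -0.0024  0.0225]
-0.1 [ 0.0034  0.0025  0.0007 -0.0096 -0.0024  0.0369]
0.025 [ 0.0034  0.0025  0.0007  0.0255 -0.002  -0.0831]
```

The middle bore bottoms at about 60 mm, so the left bore is the deepest. I'll withdraw and go there.

Call:
play_rows:
  increments: "0.002 0.002 0 0.003 -0.001 -0.007 0;0.003 0.002 0 0.009 -0.002 -0.027 0;0.003 0.002 0 0.018 -0.002 -0.058 0;0.003 0.002 0 0.0255 -0.002 -0.083 0;0.003 0.002 0 0.0255 -0.002 -0.083 0;0.003 0.002 0 0.0255 0.014 -0.083 0;0.003 0.002 0 0.0255 0.029 -0.083 0;0.003 0.002 0 0.0255 0.029 -0.083 0"

```text
time: 14.9
ee_pos: [0.4675, 0.2473, 0.3298]
eef_rot: [0.11, 0.987, -0.015, 0.115]
ft_force: [-0.1, 0.1, -1.1]
width: 0.023
grip_force: 50.0
```

Run:
```python
from g import *
show('l',[.02,.01,-.01,-.02])
```

```text
rel mm [-3.8  0.8 21.1] F bore [-0.7  0.  -0.8] tq [0.   0.4  0.02]
0.02 [-0.0033 -0.0038  0.0027 -0.0033 -0.0012  0.0002]
0.01 [-0.0033 -0.0038  0.0027 -0.0062 -0.0012  0.0098]
-0.01 [-0.0033 -0.0038  0.0027 -0.0119 -0.0012  0.029 ]
-0.02 [-0.0033 -0.0038  0.0027 -0.0148 -0.0011  0.0385]
```

Call:
play_rows:
  increments: "-0.003 -0.004 0.003 -0.0025 0 0 0;-0.003 -0.004 0.003 -0.0025 0 0 0;-0.003 -0.004 0.003 -0.0053 0 0.0098 0;-0.003 -0.004 0.003 -0.0067 0 0.0146 0;-0.003 -0.004 0.003 -0.0081 0 0.0194 0;-0.003 -0.004 0.003 -0.0095 0 0.0242 0;-0.003 -0.004 0.003 -0.011 0 0.029 0;-0.003 -0.004 0.003 -0.011 0 0.029 0"

```text
time: 15.7
ee_pos: [0.4838, 0.2448, 0.3119]
eef_rot: [0.111, 0.986, -0.009, 0.121]
ft_force: [-21.8, 2.4, 35.2]
width: 0.0232
grip_force: 50.2
```

Run:
```python
from g import *
show('l',[-.01,-.03,-.05],-.0008,.0008)
```

```text
rel mm [ 3.4  3.8 -2.6] F bore [-1.2 -2.5 41.4] tq [-1.19  3.21  0.16]
-0.01 [ 0.0082  0.0064 -0.001   0.0008 -0.0017  0.0079]
-0.03 [ 0.0082  0.0064 -0.001  -0.0047 -0.0018  0.0271]
-0.05 [ 0.0082  0.0064 -0.001  -0.0103 -0.002   0.0463]
```

The tip met the wood beside the left mouth at 41 N. I'll back off at once and look again.

Call:
play_rows:
  increments: "0 0 0 0.003 0 -0.008 0;0 0 0 0.006 0 -0.019 0;0 0 0 0.009 0 -0.029 0;0 0 0 0.009 0 -0.029 0;0 0 0 0.009 0 -0.029 0"

```text
time: 16.2
ee_pos: [0.4695, 0.2444, 0.332]
eef_rot: [0.112, 0.987, -0.013, 0.118]
ft_force: [-0.3, -0.4, -1.1]
width: 0.023
grip_force: 49.8
```

Run:
```python
from g import *
show('l',[.02],0,0)
s=read_state();a=camera("side");b=camera("top");w=camera("wrist");pickle.dump((s,a,b,w),open("c6.pkl","wb"))
def crop(im,u,v,hw,hh,f):
    u,v=int(u),int(v);print("org",u-hw,v-hh,"f",f);return cv2.resize(im[v-hh:v+hh,u-hw:u+hw],None,fx=f,fy=f,interpolation=cv2.INTER_CUBIC)
def wp(w,M,p):
    W=np.linalg.inv(M@np.array(w["mount"]));q=(W@np.r_[p,1])[:3];rr=np.hypot(q[0],q[1]);th=np.arctan2(rr,q[2]);return np.array([w["cx"]+w["fx"]*th*q[0]/rr,w["cy"]+w["fy"]*th*q[1]/rr])
s5,_,b5,w5=pickle.load(open("c5.pkl","rb"));M=T(s);M5=T(s5)
t=M[:3,:3]@qt+M[:3,3]
print("w5",[wp(w5,M5,BORE[k]).round(1) for k in"lmr"]);print("w6",[wp(w,M,BORE[k]).round(1) for k in"lmr"])
print("side",[np.round(proj(a,q),1) for q in(BORE["l"],BORE["m"],t,t+.1*(M[:3,:3]@at))])
A=crop(w5["color"],*wp(w5,M5,BORE["m"]),40,25,5)
B=crop(w["color"],*wp(w,M,BORE["m"]),40,25,5)
C=crop(a["color"],*proj(a,BORE["l"]),40,30,5)
s0,_,b0,_=pickle.load(open("c0.pkl","rb"))
E=crop(b0["color"],*proj(b0,BORE["m"]),40,30,5)
print("top",[np.round(proj(b0,BORE[k]),1) for k in"lmr"])
save("7",np.vstack([np.hstack([A,B]),np.hstack([C,E])]))
```

```text
rel mm [ 0.7 -1.3 21.7] F bore [-0.7 -0.4 -0.9] tq [-0.01  0.37  0.03]
0.02 [ 0.0002  0.0026 -0.0031 -0.0002  0.0012  0.0017]
w5 [array([348.7, 225.2]), array([324.6, 224.7]), array([300.6, 225.3])]
w6 [array([324.1, 222.9]), array([299.7, 222.4]), array([275.7, 222.9])]
side [array([431.7, 155.9]), array([421.9, 160.4]), array([430.4, 148.7]), array([425. , 111.7])]
org 284 199 f 5
org 259 197 f 5
org 391 125 f 5
org 171 124 f 5
top [array([199.9, 151. ]), array([211.8, 154.3]), array([223.8, 156.9])]
```

View pics/7.png

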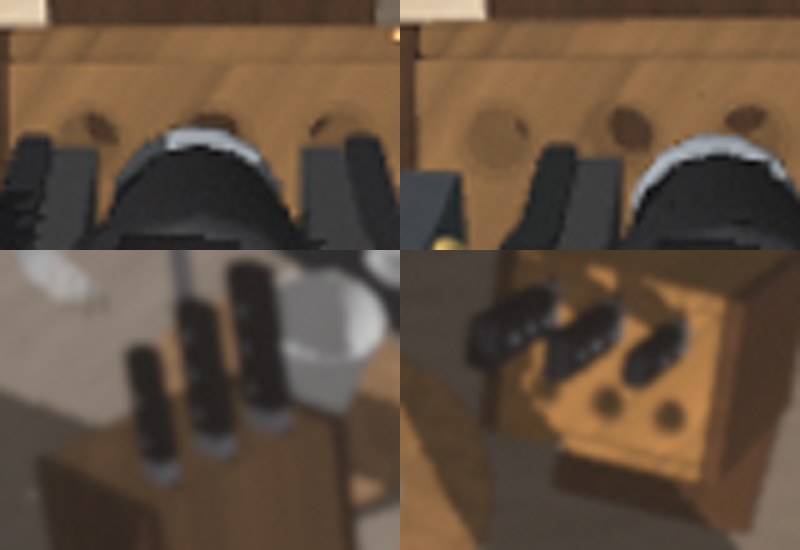

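The wrist crops now show the round chamfers clearly: right (498,137), middle (~621,135), left (~746,137) in the upper-right panel. That puts the left mouth about 4–5 mm further in +y than I had it. I'll correct and try again gently.

```bash
cat >> g.py <<'E'
BORE["l"]=BORE["l"]+.0005*Bx+.0042*Yb
E
python3 - <<'E'
from g import *
show('l',[.015,.005,-.003,-.01])
E
```

```text
rel mm [-0.1 -5.8 21.3] F bore [-1.2  0.5 -1.2] tq [-0.03  0.38  0.04]
0.015 [-0.0005  0.0019 -0.0033 -0.0022  0.0056  0.0059]
0.005 [-0.0005  0.0019 -0.0033 -0.005   0.0056  0.0155]
-0.003 [-0.0005  0.0019 -0.0033 -0.0073  0.0056  0.0231]
-0.01 [-0.0005  0.0019 -0.0033 -0.0093  0.0056  0.0299]
```

Call:
play_rows:
  increments: "0 0.002 -0.003 -0.0022 0.0056 0.006 0;0 0.002 -0.003 -0.0022 0.0056 0.006 0;0 0.002 -0.003 -0.0022 0.0056 0.006 0;0 0.002 -0.003 -0.005 0.0056 0.0155 0;0 0.002 -0.003 -0.0062 0.0056 0.0193 0;0 0.002 -0.003 -0.0073 0.0056 0.023 0;0 0.002 -0.003 -0.0083 0.0056 0.0265 0;0 0.002 -0.003 -0.0083 0.0056 0.0265 0"

```text
time: 17.15
ee_pos: [0.4847, 0.2467, 0.3078]
eef_rot: [0.111, 0.987, -0.013, 0.117]
ft_force: [0.6, 0.9, -2.7]
width: 0.0225
grip_force: 49.8
```

Run:
```python
from g import *
show('l',[-.01,-.02,-.03,-.05])
```

```text
rel mm [ 0.   0.3 -6.3] F bore [-1.   1.  -2.5] tq [ 0.29  0.44 -0.03]
-0.01 [ 0.0002  0.     -0.     -0.001  -0.0003  0.0035]
-0.02 [ 0.0002  0.     -0.     -0.0039 -0.0003  0.0131]
-0.03 [ 0.0002  0.     -0.     -0.0067 -0.0003  0.0227]
-0.05 [ 0.0002  0.     -0.     -0.0124 -0.0003  0.0419]
```

It's in, with no force. I'll keep letting it down.

Call:
play_rows:
  increments: "0 0 0 -0.0013 0 0.0045 0;0 0 0 -0.0026 0 0.009 0;0 0 0 -0.004 0 0.0135 0;0 0 0 -0.0055 0 0.018 0;0 0 0 -0.0067 0 0.0227 0;0 0 0 -0.0082 0 0.0275 0;0 0 0 -0.0096 0 0.0323 0;0 0 0 -0.011 0 0.037 0"

```text
time: 17.95
ee_pos: [0.5037, 0.2424, 0.2745]
eef_rot: [0.111, 0.987, -0.013, 0.117]
ft_force: [-0.4, 1.0, -1.5]
width: 0.023
grip_force: 49.8
```

Run:
```python
from g import *
show('l',[-.05,-.07,-.08,-.1])
```

```text
rel mm [  0.4   0.4 -44.9] F bore [-1.3  0.9 -0.9] tq [ 0.34  0.61 -0.05]
-0.05 [ 0.0003  0.0005  0.0001 -0.0012 -0.0003  0.005 ]
-0.07 [ 0.0003  0.0005  0.0001 -0.0068 -0.0003  0.0241]
-0.08 [ 0.0003  0.0005  0.0001 -0.0097 -0.0003  0.0337]
-0.1 [ 0.0003  0.0005  0.0001 -0.0153 -0.0004  0.0529]
```

Call:
play_rows:
  increments: "0 0 0 -0.0012 0 0.005 0;0 0 0 -0.0026 0 0.0098 0;0 0 0 -0.004 0 0.0146 0;0 0 0 -0.0054 0 0.0194 0;0 0 0 -0.0068 0 0.0241 0;0 0 0 -0.0082 0 0.0289 0;0 0 0 -0.0096 0 0.0335 0;0 0 0 -0.0096 0 0.0335 0"

```text
time: 18.75
ee_pos: [0.5204, 0.2384, 0.2438]
eef_rot: [0.111, 0.987, -0.013, 0.117]
ft_force: [1.0, 1.6, -2.1]
width: 0.023
grip_force: 49.8
```

Run:
```python
from g import *
show('l',[-.08,-.1,-.115,-.13])
```

```text
rel mm [ -0.2   0.  -80.1] F bore [-0.5  1.8 -2.1] tq [ 0.5   0.44 -0.09]
-0.08 [-0.0003 -0.0001 -0.0001 -0.0002 -0.0001 -0.0001]
-0.1 [-0.0003 -0.0001 -0.0001 -0.0059 -0.0001  0.019 ]
-0.115 [-0.0003 -0.0001 -0.0001 -0.0101 -0.0001  0.0334]
-0.13 [-0.0003 -0.0001 -0.0001 -0.0144 -0.0001  0.0478]
```

Call:
play_rows:
  increments: "0 0 0 -0.0013 0.0003 0.0043 0;0 0 0 -0.0027 0.0003 0.009 0;0 0 0 -0.0042 0.0003 0.0138 0;0 0 0 -0.0059 0.0003 0.019 0;0 0 0 -0.0072 0.0003 0.0238 0;0 0 0 -0.0087 0.0003 0.0286 0;0 0 0 -0.0107 0.0003 0.0354 0;0 0 0 -0.0107 0.0003 0.0354 0"

```text
time: 19.55
ee_pos: [0.5387, 0.2345, 0.2116]
eef_rot: [0.111, 0.987, -0.013, 0.117]
ft_force: [-0.4, 0.7, -2.3]
width: 0.0231
grip_force: 49.8
```

Run:
```python
from g import *
show('l',[-.117,-.125,-.13,-.135])
```

```text
rel mm [  -0.2    0.2 -117.4] F bore [-1.6  0.5 -1.7] tq [ 0.54  0.47 -0.09]
-0.117 [-0.0005 -0.0003 -0.0001  0.     -0.0003 -0.0004]
-0.125 [-0.0005 -0.0003 -0.0001 -0.0023 -0.0003  0.0073]
-0.13 [-0.0005 -0.0003 -0.0001 -0.0037 -0.0003  0.0121]
-0.135 [-0.0005 -0.0003 -0.0001 -0.0051 -0.0003  0.0169]
```

Call:
play_rows:
  increments: "0 0 0 -0.0008 0 0.0025 0;0 0 0 -0.0015 0 0.005 0;0 0 0 -0.0023 0 0.0073 0;0 0 0 -0.003 0 0.0097 0;0 0 0 -0.0037 0 0.012 0;0 0 0 -0.0043 0 0.014 0;0 0 0 -0.0049 0 0.016 0;0 0 0 -0.0049 0 0.016 0"

```text
time: 20.35
ee_pos: [0.5469, 0.2332, 0.1985]
eef_rot: [0.111, 0.987, -0.013, 0.117]
ft_force: [-1.2, 0.8, 0.7]
width: 0.0226
grip_force: 49.8
```

Run:
```python
from g import *
show('l',[-.132,-.135,-.138])
```

```text
rel mm [   0.7    1.1 -132.8] F bore [-0.8  0.5  1.3] tq [ 0.14  0.75 -0.07]
-0.132 [ 0.0007  0.0007  0.0001  0.0008 -0.0009 -0.0006]
-0.135 [ 0.0007  0.0007  0.0001 -0.0001 -0.0009  0.0022]
-0.138 [ 0.0007  0.0007  0.0001 -0.0009 -0.0009  0.0051]
```

Just touching. A little more will confirm the tip stands on the bottom.

Call:
play_rows:
  increments: "0 0 0 -0.0004 0 0.001 0;0 0 0 -0.0006 0 0.002 0;0 0 0 -0.0009 0 0.003 0;0 0 0 -0.0009 0 0.003 0"

```text
time: 20.75
ee_pos: [0.5483, 0.2343, 0.1983]
eef_rot: [0.11, 0.987, -0.012, 0.118]
ft_force: [-12.2, 1.5, 18.5]
width: 0.0231
grip_force: 49.9
```

Run:
```python
from g import *
show('l',[-.132,-.135,-.138])
```

```text
rel mm [   1.9    2.9 -133.6] F bore [-1.3 -1.2 22.1] tq [-0.63  2.14  0.04]
-0.132 [ 0.0031  0.0022  0.0006  0.0018 -0.0023 -0.0011]
-0.135 [ 0.0031  0.0022  0.0006  0.001  -0.0023  0.0018]
-0.138 [ 0.0031  0.0022  0.0006  0.0001 -0.0023  0.0046]
```

On the bottom at about 133 mm with 22 N. I'll ease the push, then open.

Call:
play_rows:
  increments: "0 0 0 0.0008 0 -0.003 0;0 0 0 0.0008 0 -0.003 0;0 0 0 0.0008 0 -0.003 0.6;0 0 0 0.0008 0 -0.003 0.6;0 0 0 0.0008 0 -0.003 0.6;0 0 0 0.0008 0 -0.003 0.6;0 0 0 0.0008 0 -0.003 0.6;0 0 0 0.0008 0 -0.003 0.6"

```text
time: 21.55
ee_pos: [0.547, 0.2329, 0.1983]
eef_rot: [0.111, 0.987, -0.013, 0.117]
ft_force: [0.4, -0.3, -0.7]
width: 0.0514
grip_force: 0.0
```

Run:
```python
from g import *
show('l',[-.132]);print(read_state()["width"])
```

```text
rel mm [   0.7    0.6 -133.1] F bore [ 0.  -0.3 -0.8] tq [0.06 0.28 0.03]
-0.132 [ 0.0002  0.0005 -0.0001  0.0009 -0.0006 -0.0009]
0.05142828134643269
```

Call:
play_rows:
  increments: "0 0 0 0.003 0 -0.01 0.6;0 0 0 0.0085 0 -0.029 0.6;0 0 0 0.017 0 -0.058 0.6;0 0 0 0.028 0 -0.096 0.6;0 0 0 0.04 0 -0.134 0.6;0 0 0 0.04 0 -0.155 0.6;0 0 0 0.04 0 -0.155 0.6"

```text
time: 22.25
ee_pos: [0.4733, 0.251, 0.3442]
eef_rot: [0.11, 0.987, -0.011, 0.12]
ft_force: [0.9, 0.9, -0.3]
width: 0.052
grip_force: 0.0
```

Run:
```python
from g import *
s=read_state();a=camera("side");b=camera("top");s0,a0,b0,_=pickle.load(open("c0.pkl","rb"))
print(s["ft_force"],s["ee_pos"])
# handle: model pixels of seated steel vs dark pixels along its axis in side view
P=BORE["l"]+np.array(0.0)
for d in(.02,.05,.08,.098,.115):
    u,v=proj(a,P+Bz*d);print(d,round(u,1),round(v,1),a["color"][int(round(v)),int(round(u))],a0["color"][int(round(v)),int(round(u))])
g=lambda c:cv2.cvtColor(c["color"],cv2.COLOR_RGB2GRAY)
# change around cup, mug, timer, jar in the side view
for n,(u,v) in dict(cup=(333,238),mug=(335,158),timer=(296,206),jar=(384,256)).items():
    p=g(a0)[v-18:v+18,u-14:u+14];q=g(a)[v-24:v+24,u-20:u+20]
    r=cv2.matchTemplate(q,p,cv2.TM_CCOEFF_NORMED);_,m,_,l=cv2.minMaxLoc(r);print(n,round(m,3),l[0]-6,l[1]-6)
```

```text
[ 0.86162522  0.90848033 -0.31380913] [0.47334547 0.25102384 0.34422176]
0.02 432.1 148.4 [38 36 34] [41 38 35]
0.05 430.6 137.7 [40 37 35] [45 41 40]
0.08 429.1 126.7 [41 38 36] [142 129 118]
0.098 428.1 119.9 [59 55 52] [139 126 114]
0.115 427.2 113.4 [122 110  99] [122 110 100]
cup 0.944 0 0
mug 0.512 0 0
timer 0.999 0 0
jar 0.945 0 0
```

The seated handle's dark pixels run up to about 98 mm above the mouth and stop by 115 mm, as they should with the guard next to the wood. The cup, timer and jar match at zero offset. The mug does too, but weakly (0.51), most likely because of the arm's shadow, as the arm never came near it. Handing in.

```bash
python3 -c "
from bench import *
print(close_job())"
```

```text
the job is handed in; nothing more can be done
None
```

The honing steel is all the way down in the left bore, the deepest (tip felt on the bottom at about 133 mm), and the job is handed in at about 22 s; on the way the tip met the wood beside that mouth at about 41 N before I corrected, the cup still stands, and the mug, timer and jar show no shift (the mug check was weak, probably shadow).

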